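# Hover a field probe through a guide plate, watched in a leaning mirror

## Robot

A 6-joint arm with a two-finger parallel gripper is mounted at the origin on the work surface. World frame = base frame: x ahead of the robot, y to its left, z up, the work surface at z = 0. Lengths are in mm, angles in degrees, forces in N, time in s.
With the tool pointing down it reaches from about 300 to 750 mm from the base axis. Payload 8.5 kg.
Tool frame: the origin (TCP) lies midway between the tips of the shut fingers; the grasp point (between the pads) lies 19 mm behind it; z points along the fingers, y is the line along which they close (so a half turn about z gives the same grasp; the last joint's range is limited). The gripper opens to 85 mm and grips with 20 to 120 N. Pads are 22 mm wide; open, the fingers measure 114 mm over their backs; the gripper's body (76 mm by 85 mm) begins 54 mm behind the grasp point. The pads swing forward as they close: fully open they stand 13 mm farther back than shut.
Start: joints at [57.279, 21.807, 74.336, -0, 83.858, -12.336], TCP at [191.578, 515.537, 231.322] pointing down, gripper open.
Joint ranges: [-178.18, 178.18], [-50.72, 133.34], [12.68, 142.11], [-81.47, 261.47], [9.98, 163.14], [-165.26, 165.26]. Speed limits (degrees/s): [136.94, 136.94, 180, 180, 180, 180].

## Interface

Orientations are given as [roll, pitch, yaw] about the fixed x, y, z axes, in that order (R = Rz(yaw) Ry(pitch) Rx(roll)).
In Python, from cell import manip, hand, viewer gives the robot as it stands. Calls block until the motion is done:
- manip.reach(position, orientation): joint-space move of the TCP to a pose.
- manip.line_to(position, v=150, rot=None): straight line of the TCP; rot=None keeps the orientation; v is the mean speed in mm/s.
- manip.move_j(angles): joint-space move.
- hand.grip(opening): opening from 0.0 (shut) to 1.0 (fully open); the grip force is fixed at half the most; returns when the fingers have stopped.
- manip.hold(seconds).
- manip.ik(position, orientation): joint angles nearest the present ones, or None.
- manip.observe(): the state.
- viewer.grab_frame(name): name is "side" or "top" or "wrist"; returns the picture (400x640x3 uint8, red, green, blue); there is no depth.
- viewer.get_calibration(name): a dict with "intrinsics" (3x3 intrinsics, pixels), "k1" (the pictures are not rectified: a ray, as slopes to the right and down, at radius r is drawn at 1 + k1 r^2 times it, then the intrinsics apply), "rvec" (rotation vector, rad) and "tvec" (3), from world to camera coordinates, as OpenCV has them; the wrist camera has in their place "tool_from_camera" (4x4, takes a point from camera to tool coordinates, whose origin is the TCP and whose axes are the flange's). Camera axes: x right, y down, z forward; pixel columns grow to the right and rows downward; lengths in mm; the calibration is good to about 2 mm. A picture is of the moment at which its call begins: read the wrist's pose just before it. get_calibration takes no time and is no camera call.
A pose or a line that the arm cannot do raises manip.Unreachable and nothing moves.
- manip.hand_in(): hands the job in; it is judged then, once.
The state is a dict: "clock": time; "q": joint angles; "qd": joint speeds; "joint_efforts": joint torques, N m; "position": TCP position; "orientation": TCP orientation; "force": force on the tool from outside, world axes, zero at the start; "ft_torque": the same for the moment, N m; "finger_gap": opening from 0.0 (shut) to 1.0 (fully open); "grip_force": force on a finger pad.
Only numpy, scipy, OpenCV 4.12 (cv2) and the standard library are available. Lean on these libraries where they do the work, as an engineer would, in place of code of your own. Each camera call takes 0.05 s, during which the arm holds its last target. There are 200 camera calls.

## Task

Set up the inspection mirror: take it from its rack, set it down gently with its foot in the trough of the test fixture and lean it back against the rubber bar, glass side towards the blue guide plate, and let go. Then take the red-handled probe from its stand and lower its rod through the hole in the guide plate without the probe ever touching the fixture, until the yellow band is level with the plate's top face. Finish while still holding the probe there, still and centred in the hole; leave the mirror leaning and do not disturb the solder reel, the calculator or the bottle.

Things in the scene. Friction and masses are not known exactly. Their poses are not given: they have to be found in the camera images.
- fixture: Fixed test fixture: aluminium base plate 140 (x) x 310 (y) x 10 mm on the bench; origin: centre of its underside, z up. Blue guide plate over a green circuit board at its -y end, mirror rest at its +y end: a blue foot lip along x (110 mm long, 8 mm high above the base top, inner face at y +49 mm) and, behind it, the bar. The flat base top (10 mm up) between lip and bar is the trough.
- rest_bar: Black round bar of the mirror rest, 10 mm thick, 130 mm long along the fixture's x, fixed. Origin: middle of its axis, at fixture x 0, y +100 mm, 72 mm above the bench; its front, facing the lip, is at y +95 mm. Posts 10 mm thick carry it at x -60 and +60 mm.
- guide_hole (a point): Centre of the round hole in the guide plate, at the plate's top face, 100 mm above the bench, at fixture x 0, y -85 mm. Hole 26 mm across, vertical, straight through the plate (92 x 92 mm, 12 mm thick, on four thin posts). The board's chip below reaches 18 mm above the bench. Axes as the fixture's.
- mirror_mid (a point): Centre of the loose mirror, a stiff slab 80 mm wide (its x), 8 mm thick (its y), 130 mm tall (its z, up), about 0.2 kg; orange back and edges, pale glass on its -y face. It starts upright in the rack; grip it across its 8 mm thickness by the upper edge from above.
- mirror_rack: Fixed yellow rack, 110 x 70 mm; origin: centre of its underside. The mirror's foot stands 8 mm above the bench in an open slot along x, 11 mm wide between two lips that reach 30 mm above the bench. Pull the mirror straight up.
- probe_handle (a point): Centre of the probe's red round handle, 24 mm in diameter, 70 mm long along z (z up). The steel rod below it is 8 mm thick and 100 mm long, so the tip is 135 mm below this point. Loose, about 0.09 kg.
- probe_tip (a point): Lower end of the probe's rod, on its axis (z up along the rod).
- probe_band (a point): Centre of the yellow band round the rod, 10 mm long, its centre 45 mm above the tip.
- probe_stand: Fixed stand: round foot 90 mm across with a grey square tube 38 mm across, top 110 mm above the bench, bore 18 mm square. The rod hangs in the bore and the handle's underside rests on the tube's top; pull the probe straight up by 100 mm to free it. Origin: centre of its underside.
- solder_reel: Bystander: loose solder reel, 54 mm across, 40 mm high. Origin: centre of its underside.
- calculator: Bystander: loose pocket calculator lying flat, 155 (x) x 78 x 15 mm. Origin: centre of its underside.
- flux_bottle: Bystander: loose amber bottle, 40 mm across, 75 mm high. Origin: centre of its underside.
Mind the look-alikes: they are no part of the job. What is meant by the part that bears probe_handle is not brown, and is the smaller of those in its own colour. What is shaped like the part that bears mirror_mid but brown is not meant.

How it is judged:
By the outcome, as a careful person would: the job done as asked, in the order asked, and still so for the second after the job is handed in, while the arm keeps its last pose, push and grip.
It also fails if it takes over 64 s, if anything falls off the work surface, if the arm or the gripper's body presses on something with over 40 N, if the wrist force passes 120 N, or if a joint passes its speed limit or range.

## Working session

There is one attempt and no reset: what is moved stays moved. The work goes in short steps, each a Python script; the robot and the scene stay as the last script left them, time stands still between calls to the robot, and variables do not carry over. Pictures are saved under pics/ and viewed, at most 10 in all, crops included, and the job is handed in when it is done.

```bash
ls; mkdir -p pics; cat > h.py <<'E'
import numpy as np, cv2
from cell import manip, hand, viewer
from scipy.spatial.transform import Rotation as Ro
def cal(name,st=None):
    c=viewer.get_calibration(name); K=np.array(c["intrinsics"]); k1=c["k1"]
    if name=="wrist":
        T=np.array(c["tool_from_camera"]); W=np.eye(4)
        W[:3,:3]=Ro.from_euler('xyz',st["orientation"],degrees=True).as_matrix(); W[:3,3]=st["position"]
        T=np.linalg.inv(W@T); R=T[:3,:3]; t=T[:3,3]
    else: R=cv2.Rodrigues(np.array(c["rvec"],float))[0]; t=np.array(c["tvec"],float).ravel()
    return K,k1,R,t
def ray(C,px):
    K,k1,R,t=C
    d=cv2.undistortPoints(np.array([[px]],float),K,np.array([k1,0,0,0,0.]))[0,0]
    return -R.T@t, R.T@np.array([d[0],d[1],1])
def onz(C,px,z):
    o,d=ray(C,px); return o+d*(z-o[2])/d[2]
def proj(C,P):
    K,k1,R,t=C
    return cv2.projectPoints(np.array(P,float).reshape(-1,1,3),cv2.Rodrigues(R)[0],t,K,np.array([k1,0,0,0,0.]))[0][:,0]
def snap(name,fn=None):
    st=manip.observe(); im=viewer.grab_frame(name); C=cal(name,st)
    if fn: cv2.imwrite(fn,im[:,:,::-1])
    return im,C
E
python3 - <<'E'
from h import *
a,C=snap("top","pics/t0.png");b,D=snap("side","pics/s0.png")
for c in (C,D): print(c[0].round(1).tolist(),c[1],(-c[2].T@c[3]).round())
print(manip.observe()["clock"],manip.observe()["orientation"],viewer.get_calibration("wrist"))
E
```

```text
pics
[[365.4, 0.0, 324.1], [0.0, 365.4, 203.4], [0.0, 0.0, 1.0]] -0.04448466389430663 [4.710e+02 1.000e+00 1.113e+03]
[[378.4, 0.0, 321.0], [0.0, 378.4, 204.3], [0.0, 0.0, 1.0]] -0.02583924579304491 [ 331. -704.  692.]
0.1 [-1.79928125e+02 -1.71635344e-02  1.59614120e+02] {'intrinsics': array([[281.31381572,   0.        , 320.40557852],
       [  0.        , 281.31381572, 203.76016951],
       [  0.        ,   0.        ,   1.        ]]), 'k1': -0.04544861426797292, 'tool_from_camera': array([[ 1.23250641e-03, -9.49172805e-01, -3.14753027e-01,
         8.06928521e+01],
       [ 9.99999074e-01,  9.88128681e-04,  9.35973191e-04,
        -4.45893041e-01],
       [-5.77383805e-04, -3.14753889e-01,  9.49173143e-01,
        -1.42405521e+02],
       [ 0.00000000e+00,  0.00000000e+00,  0.00000000e+00,
         1.00000000e+00]])}
```

View pics/t0.png

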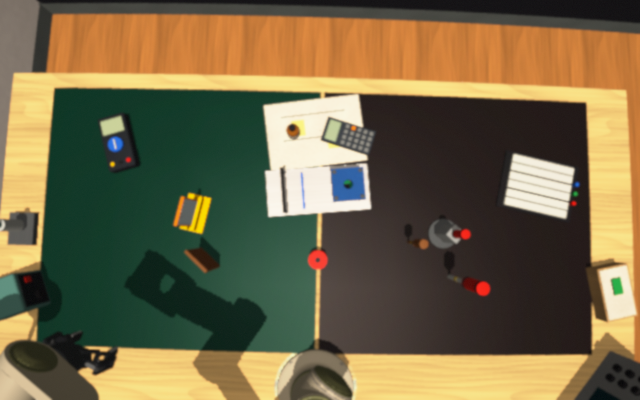

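View pics/s0.png

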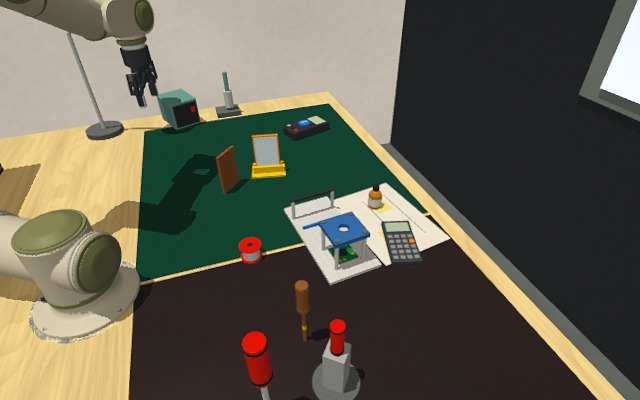

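The top view has +x up and +y to the left.

- **Probe candidates:** a red handle in the grey stand (top 465,234; side 338,335), a larger red one standing free (top 483,289; side 257,360) and a brown one (top 423,244; side 302,300). I choose the smaller red one, in the stand.
- **Mirror candidates:** the orange/glass slab in the yellow rack (top 190,213; side 266,150) and a brown slab (top 202,259; side 228,170). I choose the one in the rack.

I'll check both choices in one close crop and get rough positions.

```bash
python3 - <<'E'
from h import *
t=cv2.imread("pics/t0.png");s=cv2.imread("pics/s0.png")
r=lambda a:cv2.resize(a,(400,300),interpolation=cv2.INTER_CUBIC)
o=np.vstack([np.hstack([r(s[120:210,200:320]),r(s[270:400,225:398])]),np.hstack([r(t[180:285,150:290]),r(t[150:225,260:360])])])
cv2.imwrite("pics/c0.png",o)
C=cal("top");D=cal("side")
def cents(im,lo,hi,name,amin=15):
    m=cv2.inRange(cv2.cvtColor(im,cv2.COLOR_BGR2HSV),lo,hi)
    n,l,st,ce=cv2.connectedComponentsWithStats(m)
    for i in range(1,n):
        if st[i,4]>=amin:
            p=np.argwhere(l==i)[:,::-1].astype(np.float32); print(name,ce[i].round(1),st[i].tolist(),[np.round(x,1) for x in cv2.minAreaRect(p)])
for im,n in((t,"top"),(s,"side")):
    cents(im,(22,150,120),(32,255,255),n+" yellow"); cents(im,(100,120,60),(118,255,255),n+" blue",40); cents(im,(0,180,120),(4,255,255),n+" red"); cents(im,(8,180,150),(18,255,255),n+" orange")
for px,z in (((190,213),0),((180,212),138),((348,184),100),((465,234),180),((284,190),72),((202,259),0),((465,234),0),((318,260),0),((443,234),0)): print(px,z,onz(C,px,z).round())
E
```

```text
top yellow [112.  163.8] [110, 162, 5, 5, 19] [array([112., 164.]), array([4., 4.]), np.float64(90.0)]
top yellow [198.4 213.7] [179, 193, 33, 41, 615] [array([194.9, 212.9]), array([24.5, 38.1]), np.float64(14.0)]
top blue [115.1 143.9] [107, 136, 17, 17, 206] [array([115., 144.]), array([16., 16.]), np.float64(90.0)]
top blue [347.6 183.6] [332, 168, 32, 32, 822] [array([347.5, 183.5]), array([30.9, 30.4]), np.float64(85.6)]
top red [128.  159.2] [126, 157, 5, 5, 19] [array([128., 159.]), array([4., 4.]), np.float64(90.0)]
top red [573.1 203. ] [571, 201, 6, 5, 22] [array([573., 203.]), array([4.2, 4.2]), np.float64(45.0)]
top red [465.1 233.9] [460, 229, 11, 11, 94] [array([465., 234.]), array([9.9, 9.9]), np.float64(45.0)]
top red [317.5 258.9] [309, 250, 18, 19, 264] [array([317.5, 259. ]), array([18., 17.]), np.float64(90.0)]
top red [482.6 288.3] [476, 281, 15, 15, 176] [array([483., 288.]), array([14., 14.]), np.float64(90.0)]
top orange [356.2  54.7] [48, 16, 592, 299, 31139] [array([386. ,  70.4]), array([653.7, 256.9]), np.float64(22.5)]
top orange [293.2 132.1] [288, 128,
[... 1401 characters left out ...]
.  135.7] [252, 134, 26, 8, 52] [array([264.5, 137.5]), array([ 7., 25.]), np.float64(90.0)]
side orange [374.9 194. ] [369, 190, 12, 8, 66] [array([374.6, 193.9]), array([11. ,  6.9]), np.float64(8.1)]
side orange [411.1 240.5] [409, 239, 6, 4, 21] [array([411.5, 240.5]), array([5., 3.]), np.float64(0.0)]
side orange [301.2 284.8] [296, 281, 11, 9, 78] [array([301., 285.]), array([ 8., 10.]), np.float64(90.0)]
(190, 213) 0 [510. 395.   0.]
(180, 212) 138 [507. 373. 138.]
(348, 184) 100 [598. -78. 100.]
(465, 234) 180 [ 466. -376.  180.]
(284, 190) 72 [580. 103.  72.]
(202, 259) 0 [372. 352.   0.]
(465, 234) 0 [ 465. -449.    0.]
(318, 260) 0 [377.   1.   0.]
(443, 234) 0 [ 464. -380.    0.]
```

View pics/c0.png

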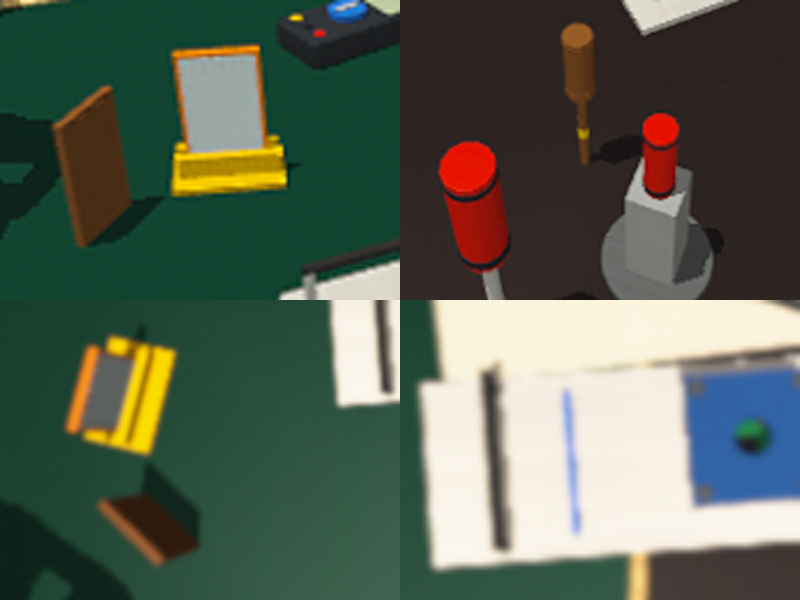

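The crop confirms both choices: the glass/orange slab in the yellow rack, and the slim red handle in the grey tube. The fixture is yawed about +4° and the rack about -15°. I'll move above the mirror for a closer look.

```bash
python3 - <<'E'
from h import *
manip.reach([507,373,280],[180,0,165])
im,C=snap("wrist","pics/w1.png")
for n,lo,hi in(("yel",(22,150,100),(32,255,255)),("or",(8,170,120),(18,255,255))):
    m=cv2.inRange(cv2.cvtColor(im,cv2.COLOR_RGB2HSV),lo,hi)
    cs,_=cv2.findContours(m,0,2)
    for c in cs:
        if cv2.contourArea(c)>60:
            r=cv2.boxPoints(cv2.minAreaRect(c)); print(n,cv2.contourArea(c),r.round(1).tolist(),[onz(C,p,138 if n=="or" else 30)[:2].round(1).tolist() for p in r])
print(manip.observe()["clock"],manip.observe()["q"])
E
```

```text
yel 2185.5 [[296.6000061035156, 133.1999969482422], [345.79998779296875, 130.10000610351562], [350.6000061035156, 206.8000030517578], [301.3999938964844, 209.89999389648438]] [[447.6, 355.6], [460.8, 421.3], [569.6, 402.9], [555.6, 331.3]]
or 537.0 [[318.70001220703125, 145.0], [327.70001220703125, 144.6999969482422], [330.5, 229.89999389648438], [321.5, 230.1999969482422]] [[459.0, 384.3], [461.0, 393.1], [551.3, 373.1], [549.1, 363.4]]
1.4667 [ 2.56965446e+01  2.87192753e+01  5.49372670e+01  1.13385552e-02
  9.63539960e+01 -4.93926050e+01]
```

View pics/w1.png

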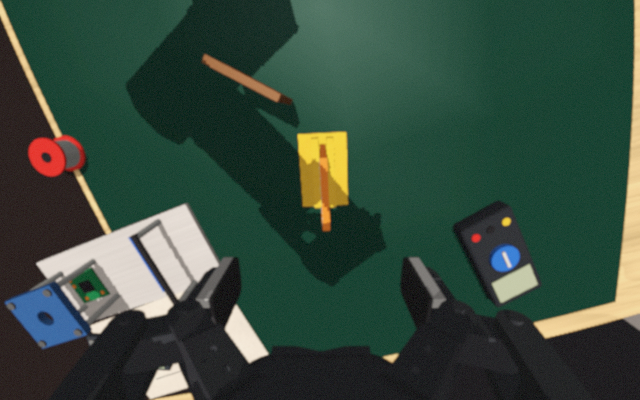

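The wrist view shows the mirror edge-on, with its orange top edge running from (323,158) to (326,229) in the rack. I'll fit that line, descend, and grip.

```bash
python3 - <<'E'
from h import *
im,C=snap("wrist")
m=cv2.inRange(cv2.cvtColor(im,cv2.COLOR_RGB2HSV),(8,170,60),(18,255,255)); m[:,:310]=0;m[:,340:]=0
P=[];
for r in range(165,228):
    c=np.nonzero(m[r])[0]
    if 4<len(c)<14: P.append(onz(C,(c.mean(),r),138)[:2])
P=np.array(P); a,b=np.polyfit(P[:,0],P[:,1],1); yaw=np.degrees(np.arctan(a))
rows=np.nonzero(m.sum(1)>800)[0]; far=onz(C,(325.5,rows.max()+.5),138)[0]
u=np.array([np.cos(np.radians(yaw)),np.sin(np.radians(yaw))])
e=np.array([far,a*far+b]); mid=e-40*u
print(len(P),yaw,e,mid,np.std(P[:,1]-a*P[:,0]-b), rows.min(),rows.max())
if not(-20<yaw<-8): raise SystemExit
ty=180+yaw
manip.line_to([*mid,190],rot=[180,0,ty],v=200)
im,C=snap("wrist","pics/w2.png")
m=cv2.inRange(cv2.cvtColor(im,cv2.COLOR_RGB2HSV),(8,170,60),(18,255,255))
cv2.imwrite("pics/w2.png",np.vstack([im[:,:,::-1][100:330,120:520],cv2.cvtColor(m,cv2.COLOR_GRAY2BGR)[100:330,120:520]]))
print(manip.observe()["clock"])
np.save("mir.npy",[*mid,yaw])
E
```

```text
63 -11.258378256556798 [551.5927982  369.19125171] [512.36252851 377.00060124] 0.3363329081881176 145 231
2.1667
```

View pics/w2.png

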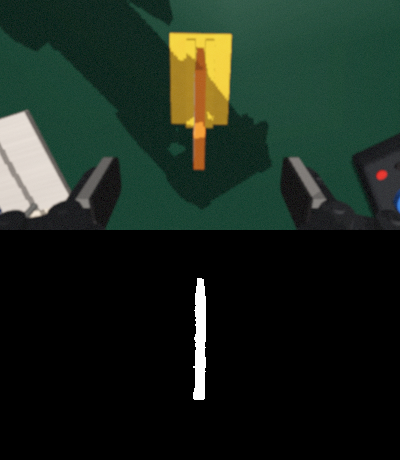

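The mirror's top edge is centred and aligned between the open fingers. Before gripping, I'll take one close look at the fixture while the view is clear.

```bash
python3 - <<'E'
from h import *
manip.line_to([512,377,230],v=250)
manip.reach([600,15,330],[180,0,184])
im,C=snap("wrist","pics/w3.png")
np.savez("w3.npz",im=im,K=C[0],k1=C[1],R=C[2],t=C[3])
print(manip.observe()["clock"])
hsv=cv2.cvtColor(im,cv2.COLOR_RGB2HSV)
m=cv2.inRange(hsv,(100,120,60),(118,255,255))
cs,_=cv2.findContours(m,cv2.RETR_CCOMP,2)
for c in cs:
    if cv2.contourArea(c)>40: r=cv2.minAreaRect(c); print(cv2.contourArea(c),r,[onz(C,r[0],z)[:2].round(1) for z in(18,100)])
E
```

```text
3.9583
200.0 ((633.0, 250.5), (23.0, 12.0), 90.0) [array([721. , 631.4]), array([684.6, 519.1])]
4372.0 ((249.6755828857422, 166.9084930419922), (68.65877532958984, 71.10763549804688), 86.09950256347656) [array([614.2, -99. ]), array([597.1, -79.4])]
85.5 ((226.75003051757812, 196.75001525878906), (10.60660171508789, 9.899494171142578), 45.0) [array([ 668.1, -138.2]), array([ 641.2, -111.5])]
277.5 ((251.50001525878906, 168.5), (21.21320343017578, 16.970561981201172), 45.0) [array([616.6, -96. ]), array([599.1, -76.9])]
95.0 ((219.50003051757812, 142.00001525878906), (10.60660171508789, 10.60660171508789), 45.0) [array([ 577.2, -147.2]), array([ 566.7, -118.9])]
92.0 ((276.0000305175781, 140.5), (10.60660171508789, 10.60660171508789), 45.0) [array([568.8, -57. ]), array([559.9, -45. ])]
65.0 ((343.5, 155.5), (65.0, 1.0), 90.0) [array([584.9,  52.1]), array([573. ,  44.5])]
```

View pics/w3.png

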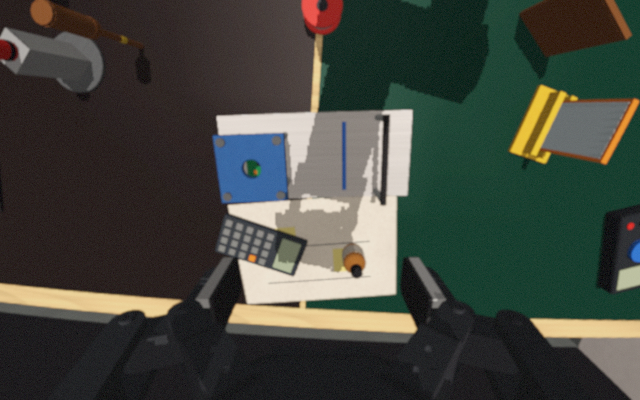

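The view shows the plate with its hole at (251,168), the lip line at column 343, the bar at (385,115–204), the bottle at (353,262), the calculator at (262,246) and the reel at (322,10). Next I'll fit the bar and lip lines.

```bash
python3 - <<'E'
from h import *
d=np.load("w3.npz"); im=d["im"]; C=(d["K"],float(d["k1"]),d["R"],d["t"])
g=im.astype(int)
def fit(mask,r0,r1,c0,c1,z,n):
    P=[];px=[]
    for r in range(r0,r1):
        c=np.nonzero(mask[r,c0:c1])[0]
        if len(c)>=2: P.append(onz(C,(c.mean()+c0,r),z)[:2]); px.append((c.mean()+c0,len(c)))
    P=np.array(P); b,a=np.polyfit(P[:,0],P[:,1],1); 
    print(n,len(P),"yaw",np.degrees(np.arctan(b)),"mid",P[len(P)//2],"y@590",b*590+a,"ends",P[0],P[-1],"sd",np.std(P[:,1]-b*P[:,0]-a),px[len(px)//2])
dark=g.max(2)<50
blue=(g[:,:,2]-g[:,:,0]>35)
fit(dark,120,200,376,392,72,"bar")
fit(blue,118,195,335,352,18,"lip")
fit(blue,118,195,335,352,14,"lip14")
# screws
hsv=cv2.cvtColor(im,cv2.COLOR_RGB2HSV); m=255-cv2.inRange(hsv,(100,120,60),(118,255,255))
n,l,s,c=cv2.connectedComponentsWithStats(m[128:208,208:294])
S=[]
for i in range(1,n):
    if 30<s[i,4]<400: p=onz(C,c[i]+[208,128],100)[:2]; print(s[i].tolist(),p.round(1))
# top-cam plate centre check
T=cal("top"); print("top plate",onz(T,(347.6,183.6),100).round(1))
t=cv2.cvtColor(cv2.imread("pics/t0.png"),cv2.COLOR_BGR2RGB).astype(int)
C=T; fit(t.max(2)<70,171,207,279,292,72,"bar top")
C=T; fit(t[:,:,2]-t[:,:,0]>30,174,206,298,308,16,"lip top")
E
```

```text
bar 67 yaw 5.2847997046492825 mid [574.87261229 105.61629185] y@590 106.51279347974615 ends [524.29174425  99.94192313] [637.41748624 110.00476273] sd 0.48636940706543696 (np.float64(384.5), 2)
lip 68 yaw 5.565376033417711 mid [585.67243265  52.21193068] y@590 52.67831872960378 ends [532.86702665  47.90996528] [640.54295137  57.54516799] sd 0.17036255956608087 (np.float64(343.5), 4)
lip14 68 yaw 5.565376033417703 mid [586.25653991  52.58703136] y@590 52.99689743203894 ends [532.98588999  48.24716334] [641.6104973   57.96725735] sd 0.17186354499961054 (np.float64(343.5), 4)
[63, 8, 11, 10, 78] [559.7 -45. ]
[6, 10, 11, 10, 81] [ 567.2 -119.1]
[35, 32, 19, 17, 251] [598.6 -76.9]
[14, 64, 10, 10, 72] [ 641.2 -111.6]
top plate [599.  -76.7 100. ]
bar top 1 yaw 4.92497685158278 mid [631.50639229 108.83304177] y@590 105.25646124980972 ends [631.50639229 108.83304177] [631.50639229 108.83304177] sd 0.0 (np.float64(282.5), 2)
lip top 29 yaw 5.702707469516533 mid [589.8887755   52.73261327] y@590 53.45962595169337 ends [635.43436799  56.98744507] [541.60794088  48.43334783] sd 0.7667254392508288 (np.float64(302.5), 2)<stdin>:9: RankWarning: Polyfit may be poorly conditioned
```

Fixture pose: yaw 5.5°, origin about (591.9, 6.3), hole about (600, -78.3). Next I'll grip the mirror and lift it.

```bash
cat >> h.py <<'E'
FY=5.5; FO=np.array([591.9,6.3,0.]); FR=Ro.from_euler('z',FY,degrees=True)
def mirpose(yf,th,gap,h,tyaw=FY):
    s,c=np.sin(np.radians(th)),np.cos(np.radians(th))
    B=np.array([0,yf+8*c,10+gap]); p=B-4*np.array([0,c,-s])+h*np.array([0,s,c])
    R=FR*Ro.from_euler('x',-th,degrees=True)*Ro.from_euler('z',180,degrees=True)*Ro.from_euler('x',180,degrees=True)
    return FO+FR.apply(p), R.as_euler('xyz',degrees=True)
E
python3 - <<'E'
from h import *
p,o=mirpose(52,26,100,102); print(p,o,manip.ik(p,o)); p2,_=mirpose(52,26,0,102); print(p2,manip.ik(p2,o))
mx,my,yaw=np.load("mir.npy")
manip.reach([mx,my,190],[180,0,180+yaw])
manip.line_to([mx,my,110],v=120)
print(manip.observe()["force"])
hand.grip(0.0)
s=manip.observe(); print(s["finger_gap"],s["grip_force"],s["position"],s["force"])
manip.line_to([mx,my,160],v=60)
manip.line_to([mx,my,250],v=200)
s=manip.observe(); print(s["finger_gap"],s["grip_force"],s["force"],s["clock"],s["q"])
snap("side","pics/s1.png"); snap("wrist","pics/w4.png")
E
```

```text
[582.28580523 106.14723027 203.43047731] [-154.     0.  -174.5] [  9.85254285  30.31951116  69.0728014  -26.10182424  83.46246638
 -81.96685531]
[582.28580523 106.14723027 103.43047731] [  9.85254285  36.02732824  76.51243556 -27.41036229  71.71150835
 -75.91676187]
[1.09642011 0.20367133 0.30882542]
0.07689506778638937 59.231600761413574 [512.48046928 377.03097287 110.19111238] [ 0.48215951 -0.78428798  0.36492517]
0.07973414263346584 58.569735288619995 [-0.088798   -0.24663449 -3.10339697] 8.525 [ 2.56996560e+01  3.02360281e+01  5.73456375e+01 -3.20361718e-04
  9.25493089e+01 -5.30411504e+01]
```

The mirror is gripped: gap 0.08 is about 7 mm and the force shows its weight. Now I'll place it.

```bash
python3 - <<'E'
from h import *
h=102
s=manip.observe()
p,o=mirpose(52,26,100,h)
manip.reach(p+[0,0,20],o)
p,o=mirpose(52,26,14,h); manip.line_to(p,v=120)
manip.hold(0.4); f0=np.array(manip.observe()["force"]); print("f0",f0,manip.observe()["clock"])
g=14
while g>-4:
    g-=0.5 if g<6 else 1
    p,o=mirpose(52,26,g,h); manip.line_to(p,v=15)
    f=np.array(manip.observe()["force"])-f0
    if abs(f[2])>2 or np.linalg.norm(f)>4: break
print("contact gap",g,f,manip.observe()["position"],manip.observe()["clock"])
snap("side","pics/s2.png"); snap("wrist","pics/w5.png")
np.save("g.npy",g)
a=cv2.imread("pics/s2.png")[150:300,230:430]; b=cv2.imread("pics/w5.png")
cv2.imwrite("pics/c2.png",np.hstack([cv2.resize(a,(400,300)),cv2.resize(b,(400,300))]))
E
```

```text
f0 [ 0.45700051  0.20211519 -1.25371813] 11.1167
contact gap 2.5 [-0.11441292  0.21320141 -2.56428994] [582.26059844 106.14905823 105.88640908] 14.6167
```

View pics/c2.png

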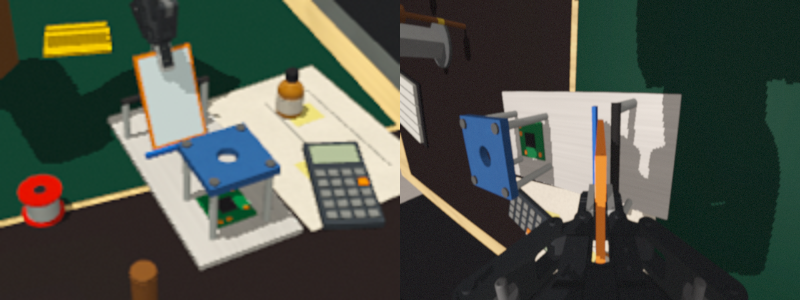

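The mirror hangs tilted with glass towards the plate and its foot between lip and bar. That -2.6 N reading was noise rather than contact, so I'll continue with averaged readings.

```bash
cat >> h.py <<'E'
def mf(n=5):
    F=[]
    for _ in range(n): manip.hold(0.02); F.append(manip.observe()["force"])
    return np.mean(F,0)
E
python3 - <<'E'
from h import *
h=102; g=float(np.load("g.npy"))
manip.hold(.2); f0=mf(10); print("f0",f0)
while g>-5:
    g-=0.5; p,o=mirpose(52,26,g,h); manip.line_to(p,v=15); f=mf()-f0
    print(g,f.round(2))
    if f[2]>2 or np.linalg.norm(f)>5: break
gc=g
# lift a hair, tilt back about the foot until the bar is felt
g+=0.3; th=26
p,o=mirpose(52,th,g,h); manip.line_to(p,v=15,rot=o); f1=mf(10); print("f1",f1)
while th<32:
    th+=0.5; p,o=mirpose(52,th,g,h); manip.line_to(p,v=10,rot=o); f=mf()-f1
    print(th,f.round(2))
    if np.linalg.norm(f)>3: break
np.save("g.npy",[g,th]); print(manip.observe()["clock"])
E
```

```text
f0 [ 0.13871434  0.05116494 -2.22232101]
2.0 [ 0.08  0.19 -0.02]
1.5 [-0.29 -0.14 -0.66]
1.0 [ 0.07 -0.11 -0.44]
0.5 [ 0.18  0.36 -0.43]
0.0 [ 0.12 -0.14  1.04]
-0.5 [-0.84  1.47  5.45]
f1 [-0.44946204  1.86538044  3.30172713]
26.5 [0.42 0.36 0.8 ]
27.0 [0.56 0.27 1.05]
27.5 [1.12 1.31 1.85]
28.0 [0.24 0.52 2.04]
28.5 [0.76 0.96 1.48]
29.0 [1.12 1.1  2.33]
29.5 [1.   1.11 2.31]
30.0 [1.63 0.03 1.92]
30.5 [ 1.53 -4.41  0.08]
20.5
```

The base is felt at gap -0.5 and the bar at 30.5°. I'll release and back off along the tool axis.

```bash
python3 - <<'E'
from h import *
g,th=np.load("g.npy")
hand.grip(0.35); 
p,o=mirpose(52,th,g,102); q,_=mirpose(52,th,g,102+110)
manip.line_to(p+(q-p)*.3,v=50); manip.line_to(q,v=150)
hand.grip(1.0)
print(manip.observe()["clock"],manip.observe()["position"])
manip.reach([440,-200,330],[180,0,180])
manip.reach([452,-376,270],[180,0,180])
im,C=snap("wrist","pics/w6.png"); s,_=snap("side","pics/s3.png"); print(manip.observe()["clock"])
m=cv2.inRange(cv2.cvtColor(im,cv2.COLOR_RGB2HSV),(0,180,90),(5,255,255))
n,l,st,c=cv2.connectedComponentsWithStats(m)
for i in range(1,n):
    if st[i,4]>50: print(st[i].tolist(),c[i].round(1),onz(C,c[i],180).round(1))
cv2.imwrite("pics/c3.png",np.hstack([cv2.resize(im[:,:,::-1],(480,300)),cv2.resize(s[150:250,260:380,::-1],(320,300))]))
E
```

```text
22.9083 [576.27486314 168.5535642  194.47464212]
25.35
[252, 20, 57, 61, 822] [271.6  59.9] [ 334.6 -412.2  180. ]
[283, 65, 29, 24, 177] [300.   79.5] [ 348.6 -391.   180. ]
[560, 102, 60, 43, 1395] [594.8 122.8] [ 377.1 -145.7  180. ]
[308, 193, 21, 18, 261] [318.1 201.3] [ 446.7 -377.2  180. ]
[304, 209, 28, 27, 546] [317.3 222.1] [ 466.2 -377.8  180. ]
[61, 236, 14, 12, 99] [ 67.2 241.8] [ 487.8 -616.7  180. ]
```

View pics/c3.png

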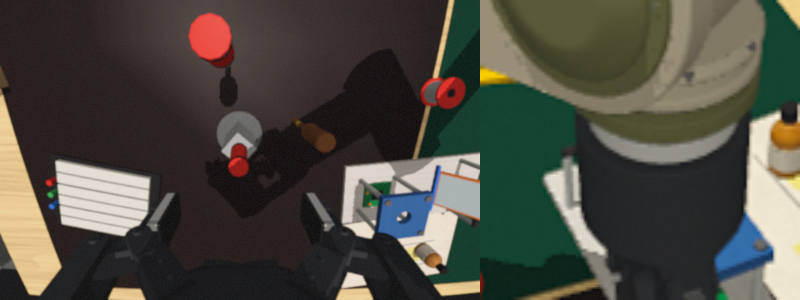

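The mirror is leaning after release, at the right edge of the view. The target handle top is at wrist px (317,222), which is world (466,-378). Now I'll grip the probe and pull it straight up.

```bash
python3 - <<'E'
from h import *
im=cv2.cvtColor(cv2.imread("pics/w6.png"),cv2.COLOR_BGR2RGB); C=cal("wrist",manip.observe())
m=cv2.inRange(cv2.cvtColor(im,cv2.COLOR_RGB2HSV),(5,120,30),(18,255,200)); m[:,:370]=0; m[:,470:]=0; m[:140]=0; m[220:]=0
y,x=np.nonzero(m); i=(y).argmax(); print("brown",len(y),x.min(),x.max(),y.min(),y.max(),[onz(C,(x[i],y[i]),z).round() for z in(100,170)])
P=np.array([466.2,-377.8])
hand.grip(0.6)
manip.line_to([*P,245],v=150)
im,C=snap("wrist")
m=cv2.inRange(cv2.cvtColor(im,cv2.COLOR_RGB2HSV),(0,180,90),(5,255,255)); n,l,st,c=cv2.connectedComponentsWithStats(m)
for i in range(1,n):
    p=onz(C,c[i],180)
    if st[i,4]>50 and np.linalg.norm(p[:2]-P)<40: print(st[i].tolist(),p.round(1))
f0=mf()
manip.line_to([*P,129],v=100); print((mf()-f0).round(2))
hand.grip(0.0); s=manip.observe(); print(s["finger_gap"],s["grip_force"],s["position"],(mf()-f0).round(2))
manip.line_to([*P,240],v=80); manip.line_to([*P,330],v=200)
s=manip.observe(); print(s["finger_gap"],s["force"],s["clock"])
E
```

```text
brown 1279 389 448 157 203 [array([ 475., -244.,  100.]), array([ 452., -273.,  170.])]
[310, 187, 23, 19, 294] [ 447.5 -377.6  180. ]
[306, 204, 30, 30, 681] [ 466.1 -377.7  180. ]
[ 0.08 -0.24  0.01]
0.26366145349016734 58.57585251331329 [ 466.2765636  -377.8740636   129.40233147] [-0.76  0.29  3.56]
0.2643980788149309 [ 0.00968229 -0.18926972 -1.94716547] 30.2417
```

```bash
python3 - <<'E'
from h import *
manip.reach([600,-78.3,330],[180,0,180])
manip.line_to([600,-78.3,262],v=120); manip.hold(.3)
im,C=snap("wrist","pics/w7.png"); s,S=snap("side","pics/s4.png"); t,T=snap("top")
print(manip.observe()["clock"],manip.observe()["position"])
print("tip exp wrist,side",proj(C,[[600,-78.3,143],[600,-78.3,190],[600,-78.3,100]]).round(1).tolist(),proj(S,[[600,-78.3,143],[600,-78.3,190],[600,-78.3,100]]).round(1).tolist())
cv2.imwrite("pics/c4.png",np.hstack([cv2.resize(im[100:300,200:440,::-1],(400,333),interpolation=2),cv2.resize(s[150:283,270:430,::-1],(400,333),interpolation=2)]))
E
```

```text
32.65 [600.03041056 -78.27639761 262.12232415]
tip exp wrist,side [[320.7, 197.7], [320.8, 214.7], [320.6, 186.3]] [[344.5, 213.3], [345.1, 196.9], [344.0, 227.4]]
```

View pics/c4.png

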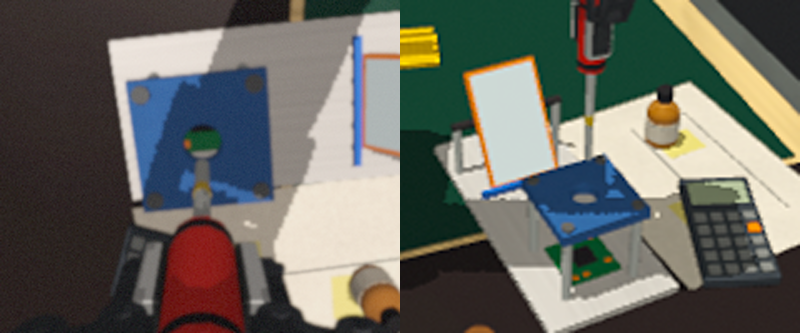

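The mirror leans correctly. The rod is over the plate: tip at about wrist (322,193) and side (345,214), hole at about wrist (322,185) and side (344,229). I'll measure the plate and the rod axis more precisely.

```bash
python3 - <<'E'
from h import *
s0=manip.observe()
im=cv2.cvtColor(cv2.imread("pics/w7.png"),cv2.COLOR_BGR2RGB); C=cal("wrist",s0)
sd=cv2.cvtColor(cv2.imread("pics/s4.png"),cv2.COLOR_BGR2RGB); S=cal("side")
def screws(im,C,r0,r1,c0,c1):
    b=(cv2.inRange(cv2.cvtColor(im,cv2.COLOR_RGB2HSV),(100,110,40),(120,255,255))==0).astype(np.uint8)
    n,l,st,c=cv2.connectedComponentsWithStats(b[r0:r1,c0:c1])
    for i in range(1,n):
        if 4<=st[i,4]<500: print(st[i].tolist(),(c[i]+[c0,r0]).round(1),onz(C,c[i]+[c0,r0],100)[:2].round(1))
print("wrist");screws(im,C,138,232,270,370)
print("side");screws(sd,S,205,250,310,375)
# rod rows: expected axis columns vs measured
def rod(im,C,rows,x0,w,hole=np.array([600,-78.3])):
    for r in rows:
        print(r,im[r,x0-w:x0+w].mean(1).astype(int).tolist())
print("side rod cols 337..353"); rod(sd,S,range(182,220,3),345,8)
print("wrist cols 310..334"); rod(im,C,range(182,222,3),322,12)
for z in (143,160,180,188,190): print(z,proj(S,[[600,-78.3,z]])[0].round(1),proj(C,[[600,-78.3,z]])[0].round(1))
E
```

```text
wrist
side
[29, 22, 10, 4, 34] [343.3 228.6] [596.9 -81.5]
[24, 34, 6, 4, 19] [336.6 240.5] [ 567.4 -114.7]
side rod cols 337..353
182 [46, 44, 45, 43, 45, 44, 39, 95, 128, 133, 118, 78, 41, 44, 45, 44]
185 [45, 43, 45, 45, 45, 43, 41, 95, 128, 133, 111, 62, 42, 45, 45, 45]
188 [45, 44, 46, 45, 45, 43, 49, 121, 144, 133, 107, 56, 43, 46, 45, 45]
191 [45, 45, 44, 45, 45, 43, 52, 120, 147, 137, 102, 47, 44, 45, 42, 42]
194 [44, 45, 46, 46, 45, 42, 54, 121, 147, 132, 105, 94, 122, 160, 178, 210]
197 [34, 65, 99, 125, 164, 199, 183, 111, 98, 95, 164, 214, 226, 224, 225, 226]
200 [229, 229, 227, 226, 226, 230, 203, 129, 120, 113, 196, 230, 227, 225, 224, 224]
203 [225, 225, 224, 223, 223, 228, 201, 132, 126, 137, 202, 229, 227, 226, 226, 226]
206 [221, 220, 224, 227, 225, 227, 201, 135, 126, 134, 201, 228, 227, 225, 225, 225]
209 [235, 231, 228, 226, 226, 230, 197, 116, 125, 154, 210, 229, 226, 226, 227, 226]
212 [212, 211, 205, 212, 228, 235, 201, 121, 129, 151, 162, 117, 42, 43, 78, 146]
215 [162, 123, 78, 49, 50, 54, 56, 58, 58, 59, 59, 61, 61, 62, 58, 91]
218 [60, 61, 60, 61, 60, 60, 
[... 999 characters left out ...]
11, 111, 109, 111, 108, 104, 100, 94, 89, 89, 88, 86, 92, 89, 92, 96, 95, 97, 93, 93, 88, 83, 77, 77]
212 [112, 109, 105, 93, 89, 89, 87, 80, 88, 94, 97, 90, 91, 84, 86, 93, 94, 98, 105, 107, 109, 111, 113, 111]
215 [77, 83, 79, 74, 72, 87, 103, 113, 119, 120, 120, 114, 103, 98, 96, 99, 88, 75, 70, 77, 76, 77, 71, 68]
218 [65, 67, 60, 61, 67, 87, 106, 113, 115, 120, 121, 120, 116, 119, 113, 108, 98, 80, 67, 59, 63, 64, 63, 62]
221 [64, 66, 62, 65, 66, 76, 95, 108, 119, 118, 120, 117, 107, 108, 110, 103, 84, 68, 65, 63, 66, 65, 61, 63]
143 [344.5 213.3] [320.6 197.9]
160 [344.7 207.5] [320.7 203.4]
180 [345.  200.5] [320.7 210.8]
188 [345.1 197.7] [320.7 214.1]
190 [345.1 196.9] [320.7 215. ]
```

The rod is vertical and within about 1 mm of the hole axis; the hole estimate is about (599, -77). After a small correction I'll lower it while watching the force, then check.

```bash
python3 - <<'E'
from h import *
X=[598.8,-77.5]
manip.line_to([*X,240],v=60); manip.hold(.2); f0=mf()
for z in (215,200,187,174.4):
    manip.line_to([*X,z],v=50); f=mf()-f0; print(z,f.round(2))
    if np.linalg.norm(f[:2])>3: break
manip.hold(.3)
im,C=snap("wrist","pics/w8.png"); s,S=snap("side","pics/s5.png")
print(manip.observe()["clock"],manip.observe()["position"])
h=[[599,-77.2,100]]; print(proj(C,h),proj(S,h))
cv2.imwrite("pics/c5.png",np.hstack([cv2.resize(im[140:240,260:380,::-1],(400,333),interpolation=0),cv2.resize(s[195:262,305:385,::-1],(400,333),interpolation=0)]))
E
```

```text
215 [-0.55 -0.57  0.24]
200 [-0.09 -0.41  0.  ]
187 [-0.07 -0.35 -0.09]
174.4 [-0.32 -0.17 -0.21]
36.0917 [598.81513794 -77.52551396 174.46434298]
[[321.12008621 214.16901802]] [[343.40924105 227.24262905]]
```

View pics/c5.png

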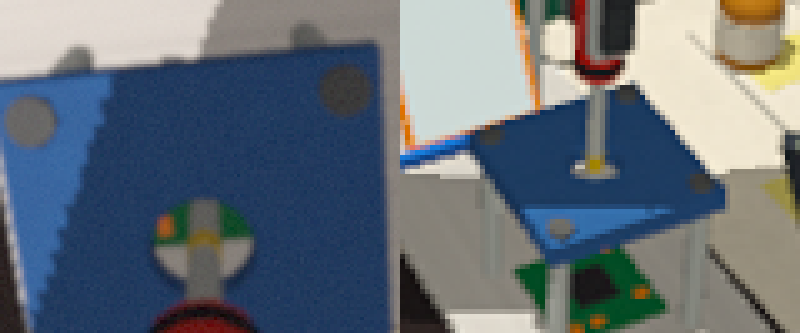

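The rod is inside the hole: in the wrist crop the hole spans columns 152–255 and the rod 188–220, so it is laterally centred. In the side crop the band is at rows 157–172 and the hole at 160–180. I'll check x and depth numerically.

```bash
python3 - <<'E'
from h import *
st=manip.observe(); C=cal("wrist",st); S=cal("side")
im=cv2.cvtColor(cv2.imread("pics/w8.png"),cv2.COLOR_BGR2RGB); sd=cv2.cvtColor(cv2.imread("pics/s5.png"),cv2.COLOR_BGR2RGB)
def stats(im,n,r0,r1,c0,c1):
    h=cv2.cvtColor(im,cv2.COLOR_RGB2HSV)[r0:r1,c0:c1]
    nb=cv2.inRange(h,(100,110,40),(125,255,255))==0
    y=cv2.inRange(h,(18,120,80),(34,255,255))>0
    a=np.argwhere(nb)+[r0,c0]; b=np.argwhere(y)+[r0,c0]
    print(n,"hole rows/cols",a.min(0),a.max(0),"band",b.min(0),b.max(0),b.mean(0),len(b))
    return nb
stats(im,"wrist",190,226,295,350); stats(sd,"side",224,234,334,354)
stats(sd,"sideband",222,234,334,354)
for r in range(222,236): print(r,[tuple(int(v) for v in sd[r,c]) for c in (338,340,342,343,344,345,346,348)])
a=np.linspace(0,2*np.pi,90); ci=np.c_[np.cos(a),np.sin(a)]
for x,y in((598,-77.2),(600,-77.2)):
    for n,K in(("w",C),("s",S)):
        e=proj(K,[[x+13*c,y+13*s,100] for c,s in ci]); r=proj(K,[[x+4*c,y+4*s,z] for c,s in ci for z in(100,)]); 
        t=proj(K,[[x+4*c,y+4*s,105] for c,s in ci]); b=proj(K,[[x+4*c,y+4*s,95] for c,s in ci])
        print(x,n,"hole",e.min(0).round(1),e.max(0).round(1),"rod cols",r[:,0].min().round(1),r[:,0].max().round(1),"band rows: top ring",t[:,1].min().round(1),t[:,1].max().round(1),"bot ring",b[:,1].min().round(1),b[:,1].max().round(1))
E
```

```text
wrist hole rows/cols [199 305] [225 336] band [205 307] [213 325] [210.86486486 319.89189189] 37
side hole rows/cols [224 339] [230 348] band [227 342] [229 345] [227.88888889 343.66666667] 9
sideband hole rows/cols [222 339] [230 348] band [227 342] [229 345] [227.88888889 343.66666667] 9
222 [(29, 59, 95), (26, 59, 95), (95, 101, 108), (133, 133, 123), (136, 137, 127), (108, 112, 111), (45, 66, 93), (30, 60, 96)]
223 [(28, 58, 95), (27, 59, 97), (95, 100, 109), (133, 132, 124), (136, 136, 127), (105, 109, 113), (36, 63, 97), (31, 60, 96)]
224 [(30, 60, 96), (30, 63, 103), (96, 102, 110), (131, 131, 123), (135, 136, 128), (104, 111, 112), (39, 65, 98), (31, 61, 99)]
225 [(27, 59, 97), (27, 60, 98), (103, 106, 97), (133, 132, 122), (136, 135, 125), (112, 113, 100), (56, 71, 87), (28, 58, 96)]
226 [(28, 55, 90), (21, 55, 96), (116, 107, 75), (146, 132, 79), (150, 135, 83), (119, 108, 70), (35, 60, 87), (27, 55, 88)]
227 [(25, 54, 88), (104, 108, 122), (135, 120, 80), (159, 130, 0), (163, 133, 0), (130, 109, 52), (62, 75, 93), (21, 50, 85)]
228 [(22, 54, 91), (194, 189, 177), (140, 121
[... 688 characters left out ...]
 (29, 59, 96)]
234 [(28, 59, 95), (29, 60, 96), (28, 59, 96), (29, 59, 95), (29, 59, 95), (30, 60, 95), (30, 59, 96), (29, 59, 96)]
235 [(28, 58, 94), (27, 57, 92), (27, 58, 93), (30, 59, 95), (28, 58, 94), (32, 59, 94), (28, 58, 93), (29, 58, 95)]
598 w hole [305.3 198. ] [337.  227.7] rod cols 316.3 326.0 band rows: top ring 210.6 219.9 bot ring 206.5 215.5
598 s hole [337.5 223.8] [348.5 231. ] rod cols 341.3 344.7 band rows: top ring 224.6 226.8 bot ring 227.8 230.0
600 w hole [305.4 200.3] [336.9 229.9] rod cols 316.3 326.0 band rows: top ring 212.9 222.2 bot ring 208.8 217.7
600 s hole [338.3 223.6] [349.3 230.8] rod cols 342.1 345.5 band rows: top ring 224.5 226.7 bot ring 227.6 229.8
```

Rod and hole agree to within about 1 mm in both views. The images put the band 0–2 mm high while the kinematics say it is level, so I'll lower it 0.7 mm, settle and hand in.

```bash
python3 - <<'E'
from h import *
manip.line_to([598.8,-77.4,173.7],v=10); manip.hold(1.0)
s=manip.observe(); print(s["clock"],s["position"],s["finger_gap"],s["force"],np.abs(s["qd"]).max())
print(manip.hand_in())
E
```

```text
37.3417 [598.78280393 -77.37775865 173.7086205 ] 0.26604451438148957 [ 0.00910117 -0.65444566 -0.94123925] 0.09217528900475731
the job is handed in; nothing more can be done
None
```

The job is handed in at 37.3 s: the mirror leans on the bar with its glass towards the guide plate, and the probe is held still in the hole, centred to within about 1 mm with its band level with the plate's top face to within about 2 mm.

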